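# Right the fallen reagent bottle against the bench panel

### The job

Two square reagent bottles have fallen over in front of the low white panel on the lab bench. Stand the one with the blue ball stopper up again: brace its foot against the panel, then bring its top up and over towards the panel until it stands upright on its base with its side against the panel, without hoisting the bottle up off the bench. The orange-stoppered one is empty and waits for the recycling: leave it lying where it is.

Things in the scene. Friction and masses are not known exactly. Their poses are not given: they have to be found in the camera images.
- blue_bottle: Fallen white square bottle, blue band and blue ball stopper, 0.3 to 0.5 kg. Body 60 x 60 x 105 mm, flat sides and base; neck 24 mm thick; overall 163 mm; centre of mass 58 mm from the base. Origin: centre of the base (30 mm up while it lies, 0 when standing). z: base to stopper. At the start z is level and points away from the panel; the base faces it, 10 to 40 mm short, square within 8 degrees.
- blue_stopper (a point): Centre of the blue ball stopper: 36 mm across, fixed to the bottle, on its axis 145 mm from the base, 30 mm above the bench while the bottle lies. It can be pinched from above; held lightly (20 N) across its sides it lets the bottle pivot about the line through the two fingers.
- panel: Low white bench panel with an aluminium top edge, bolted down (it does not move): 360 mm long (its x), 20 mm thick (its y), 100 mm high. Origin: centre of its underside; z up. The bottles lie on its -y side, so the face to work against is the plane y = -10 mm in its frame. Two flat steel feet stick out 49 mm on the other side.
- orange_bottle: The same square bottle with an orange band and an orange ball stopper, lying beside the blue one in front of the panel, centres about 150 mm apart along the panel, on either side. Origin: centre of its base; z axis from base to stopper. To be left alone.
Not all that is in view belongs to the job. Leave any pink or purple look-alike of the blue_bottle alone.

How it is judged (in metres and radians):
On the way:
1. the blue bottle is part way up (its axis 10 to 75 degrees from upright) and presses against the panel (contact force between blue_bottle and panel above 0.3 N and angle between blue_bottle's own z axis and vertical between 0.17 and 1.31 rad), for 0.05 s.
At the end, for the whole second after the job is handed in: The blue-stoppered bottle stands still on its base on the bench, upright within 10 degrees, in front of the panel (its middle within the panel's length) with its side touching the panel or no more than 20 mm from it; the orange-stoppered bottle still lies on its side (angle between blue_bottle's own z axis and vertical below 0.17 rad and height (world z) of blue_bottle below 0.01 m and y of blue_bottle in the frame of panel between -0.06 and -0.03 m and x of blue_bottle in the frame of panel between -0.18 and 0.18 m and linear speed of blue_bottle below 0.02 m/s and angle between orange_bottle's own z axis and vertical above 1.4 rad).
It fails at once if the orange-stoppered bottle is moved by more than 30 mm (distance of orange_bottle from where it was at the start of the episode above 0.03 m).
It fails at once if the blue-stoppered bottle is hoisted off the bench (the centre of its base more than 90 mm above it) (height (world z) of blue_bottle above 0.09 m).
It also fails if it takes over 37 s, if anything falls off the work surface, if the arm or the gripper's body presses on something with over 40 N, if the wrist force passes 120 N, or if a joint passes its speed limit or range.

### The arm

A 7-joint arm with a two-finger parallel gripper is mounted at the origin on the work surface. World frame = base frame: x ahead of the robot, y to its left, z up, the work surface at z = 0. Lengths are in m, angles in degrees, forces in N, time in s.
With the tool pointing down it reaches from about 0.4 to 0.85 m from the base axis. Payload 6.9 kg.
Tool frame: the origin (TCP) lies at the very end of the fingers, on their centre line; the grasp point (between the pads) lies 19 mm behind it (bot.grip_point_offset is the z of the grasp point in the tool frame, in m); z points along the fingers, y is the direction in which the jaws open and shut (so a half turn about z gives the same grasp; the last joint's range is limited). The gripper opens to 85 mm and grips with 20 to 120 N. Pads are 22 mm wide; open, the fingers measure 114 mm over their backs; the gripper's body (76 mm by 85 mm) begins 54 mm behind the grasp point. The pads swing forward as they close: fully open they stand 13 mm farther back than shut.
Start: joints at [-64.83, 29.078, -13.613, 85.955, 7.202, 65.827, -8.869], TCP at [0.205, 0.59, 0.205] pointing down, gripper open.
Joint ranges: [-176.47, 176.47], [-13.61, 117.27], [-81.72, 77.17], [0.22, 143.17], [-87.28, 267.28], [10, 112.55], [-165.47, 165.47]. Speed limits (degrees/s): [136.94, 136.94, 180, 180, 180, 180, 180].

### API

Orientations are given as [roll, pitch, yaw] about the fixed x, y, z axes, in that order (R = Rz(yaw) Ry(pitch) Rx(roll)).
In Python, from rig import bot, imaging, sign_off gives the robot as it stands. The module is installed in compiled form; this text tells all that it offers.
- The arm moves only by the tool jog_arm, never from a script. Its argument "moves" is a list that holds one entry, the list of rows, each a list of 7 numbers: the shift along the tool's x, y, z in m, then the turn, a rotation vector about the tool's x, y, z in rad, then the finger opening in m, from 0 to 0.0854. A call has 1 to 8 rows; each row shifts and turns the pose as measured when the row begins, along the tool's axes as they then stand; what a row does not reach is not made up. A row lasts 1/12 s, in which the tool goes at most 41.7 mm and 7.16 degrees, less where a joint would pass 70% of its speed; a pose out of reach is approached as far as the arm can. A call is refused whole if a number of a shift passes 0.0417 or a number of a turn 0.125, either way. A call with a gripper value outside its range is refused whole. The fingers move at their own pace and stop on an object; "grip_force" is the grip in N (left out, the last holds). Time passes only in rows, so rows that do not move let the fingers close. It gives the time, the measured TCP pose, the force and the opening at its end, in the units of the state.
- bot.get_state(): the state, without advancing time (a new reading comes with each control period).
- imaging.grab_frame(name): name is "scene" or "top" or "wrist"; returns a dict with "image" (480x640x3 uint8, red, green, blue), "camera_matrix" (3x3 intrinsics, pixels), "dist" ([k1, k2, p1, p2, k3] as OpenCV has them; the pictures are not rectified), "rvec" (rotation vector, rad) and "tvec" (3), from world to camera coordinates, as OpenCV has them. Camera axes: x right, y down, z forward; pixel columns grow to the right and rows downward; lengths in m; the calibration is good to about 2 mm. A picture is of the moment at which its call begins. There is no depth.
- sign_off(): hands the job in, once; it reports no verdict.
The state is a dict: "time_s": time; "joint_positions": joint angles; "dq": joint speeds; "tau": joint torques, N m; "tool_pos": TCP position; "eef_rot": TCP orientation; "wrist_force": force on the tool from outside, world axes, zero at the start; "moment": the same for the moment, N m; "width": opening from 0.0 (shut) to 1.0 (fully open).
Only numpy, scipy, OpenCV 4.12 (cv2) and the standard library are available. Lean on these libraries where they do the work, as an engineer would, in place of code of your own. Each camera call takes 0.05 s, during which the arm holds its last target.

## Working session

There is one attempt and no reset: what is moved stays moved. The work goes in short steps, Python scripts to look and compute and a tool call to move; the robot and the scene stay as the last step left them, time stands still between calls to the robot, and variables do not carry over. Pictures are saved under pics/ and viewed, and the job is handed in when it is done.

Besides the shell and the picture viewer there is one more tool, called after "Call:" in YAML: its name, and indented under it one key for each argument. jog_arm: Moves the arm, as the interface text tells. Its arguments: {"type":"object","properties":{"moves":{"type":"array"},"grip_force":{"type":"number"}},"required":["moves"]}

```bash
mkdir -p pics; python3 - <<'E'
from rig import bot, imaging
import cv2,pickle
print(bot.get_state(), bot.grip_point_offset)
for n in ("scene","top","wrist"):
    f=imaging.grab_frame(n); pickle.dump(f,open(f"{n}.pkl","wb"))
    cv2.imwrite(f"pics/{n}0.png",f["image"][:,:,::-1])
    print(n,f["camera_matrix"].tolist(),f["dist"],f["rvec"],f["tvec"])
E
```

```text
{'time_s': 0.0, 'joint_positions': array([-64.83046073,  29.1274976 , -13.609178  ,  86.00786088,
         7.20397657,  65.82759901,  -8.86939511]), 'dq': array([ 0.0180663 ,  0.06672968,  0.03211347, -0.04372303, -0.030116  ,
        0.00106858,  0.00221605]), 'tau': array([-1.24508413e-03, -6.20587277e+01, -2.18679093e+00, -2.49667633e+01,
        1.28193517e-02,  1.17663768e-02, -1.87095856e-05]), 'tool_pos': array([0.20467404, 0.58995929, 0.20451361]), 'eef_rot': array([-1.79896170e+02,  3.43727275e-03,  1.60876857e+02]), 'wrist_force': array([ 0.13235534, -0.71144993, -0.38198806]), 'moment': array([-0.0545988 ,  0.03445107, -0.01091674]), 'width': 1.0018967337398628} -0.0187
scene [[534.2846001464816, 0.0, 313.1410785552906], [0.0, 534.2846001464816, 238.56542258567882], [0.0, 0.0, 1.0]] [0.01253171 0.         0.         0.         0.        ] [ 1.66013882  1.55393608 -0.88470327] [-0.08602504 -0.2168447   1.38026584]
top [[464.94229153560616, 0.0, 317.0196569503241], [0.0, 464.94229153560616, 234.33851693828592], [0.0, 0.0, 1.0]] [-0.04044827  0.          0.          0.          0.        ] [ 2.17912675 -2.17454592  0.0838362 ] [0.04201954 0.50973958 0.80679633]
wrist [[331.77498890974357, 0.0, 323.7296541454936], [0.0, 331.77498890974357, 240.06147420133632], [0.0, 0.0, 1.0]] [-0.06100005  0.          0.          0.          0.        ] [-2.33793774 -1.66332008 -0.26595646] [-0.62414591 -0.04091982  0.38000087]
```

View pics/scene0.png

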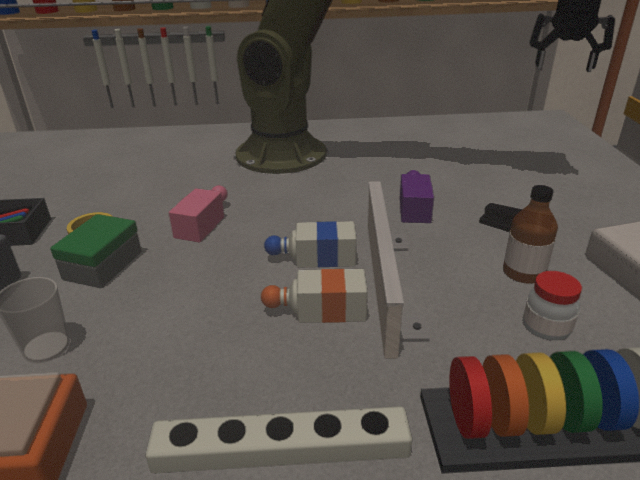

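View pics/top0.png

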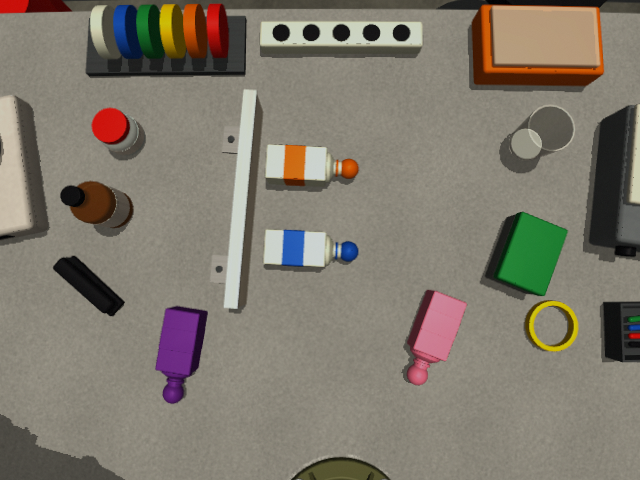

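View pics/wrist0.png

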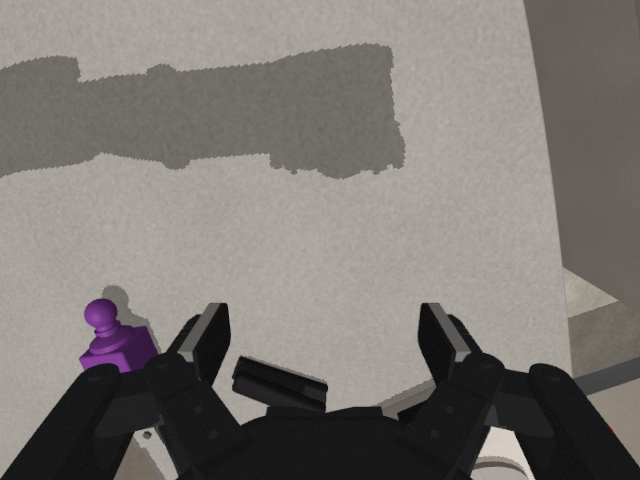

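The top view shows the blue ball stopper at about (349,251) and its base edge at about x=265. The orange stopper is at (349,169). The panel's top edge runs from (250,90) to (232,308). The pink and purple decoys are out of the way. Next I'll measure.

```bash
cat > h.py <<'E'
import numpy as np,cv2,pickle
def ray(f,uv):
    p=cv2.undistortPoints(np.array([[uv]],float),f["camera_matrix"],f["dist"])[0,0]
    R=cv2.Rodrigues(np.array(f["rvec"]))[0];t=np.array(f["tvec"]).ravel()
    return -R.T@t, R.T@np.array([p[0],p[1],1])
def atz(f,uv,z):
    c,d=ray(f,uv); return c+d*(z-c[2])/d[2]
def proj(f,P):
    return cv2.projectPoints(np.array(P,float).reshape(-1,3),np.array(f["rvec"]),np.array(f["tvec"]),f["camera_matrix"],f["dist"])[0][:,0]
def tri(rs):
    A=0;b=0
    for c,d in rs:
        d=d/np.linalg.norm(d);M=np.eye(3)-np.outer(d,d);A=A+M;b=b+M@c
    return np.linalg.solve(A,b)
E
python3 - <<'E'
from h import *
fs={n:pickle.load(open(n+".pkl","rb")) for n in("scene","top")}
roi={"scene":{"b":(262,233,284,256),"o":(258,283,284,308)},"top":{"b":(338,238,362,264),"o":(338,156,362,182)}}
for k,h in(("b",(100,130)),("o",(3,18))):
    rs=[]
    for n,f in fs.items():
        x0,y0,x1,y1=roi[n][k];I=cv2.cvtColor(f["image"],cv2.COLOR_RGB2HSV)[y0:y1,x0:x1]
        m=(I[...,0]>=h[0])&(I[...,0]<=h[1])&(I[...,1]>130)
        n_,l,s,c=cv2.connectedComponentsWithStats(m.astype(np.uint8));i=1+np.argmax(s[1:,4])
        s=s[i];uv=(x0+s[0]+s[2]/2-.5,y0+s[1]+s[3]/2-.5);print(n,k,uv,s,atz(f,uv,.03).round(4))
        rs.append(ray(f,uv))
    print(k,tri(rs).round(4))
t=fs["top"]
I=cv2.resize(t["image"][80:320,210:370],None,fx=5,fy=5,interpolation=cv2.INTER_CUBIC)
cv2.imwrite("pics/c1.png",I[:600,:,::-1]);cv2.imwrite("pics/c2.png",I[600:,:,::-1])
E
```

```text
scene b (np.float64(272.5), np.float64(241.0)) [ 4  3 14 11 95] [ 0.4641 -0.0116  0.03  ]
top b (np.float64(349.0), np.float64(251.0)) [  3   4  17  19 272] [ 0.4797 -0.0132  0.03  ]
b [ 0.4792 -0.0117  0.0396]
scene o (np.float64(270.0), np.float64(295.5)) [  3   2  19  22 303] [ 0.6236 -0.0137  0.03  ]
top o (np.float64(349.5), np.float64(168.5)) [  3   3  18  20 289] [ 0.6268 -0.0146  0.03  ]
o [ 0.6263 -0.014   0.0322]
```

View pics/c1.png

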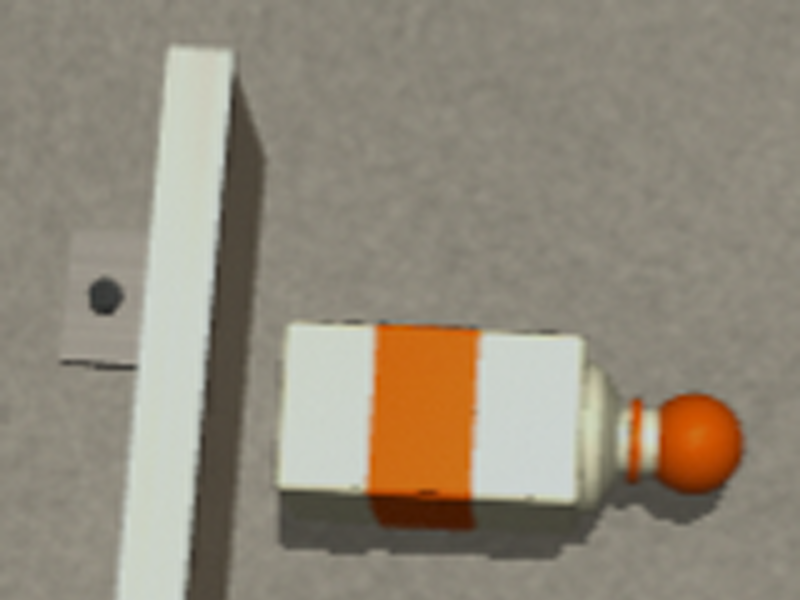

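View pics/c2.png

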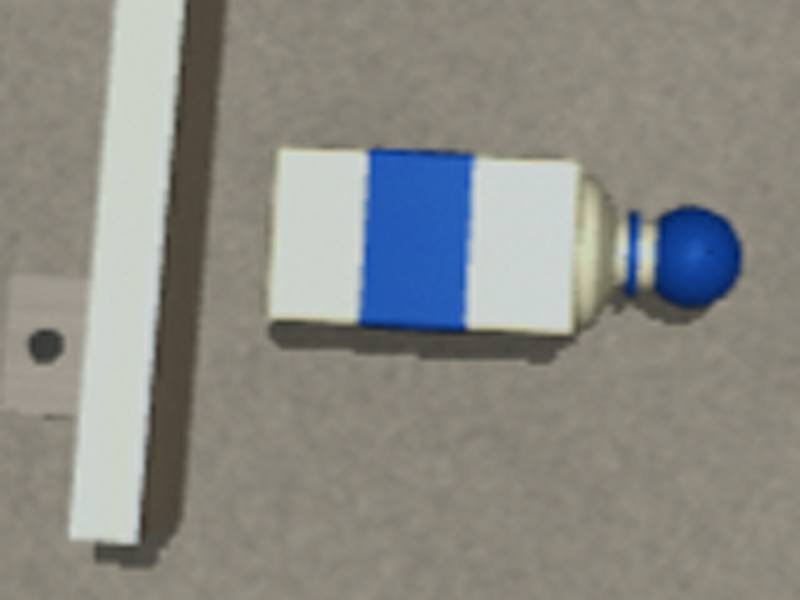

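```bash
python3 - <<'E'
from h import *
t=pickle.load(open("top.pkl","rb"))
g=lambda x,y,y0,z:atz(t,(210+x/5-.4,y0+y/5-.4),z)[:2]
B=np.array([g(278,149,200,.06),g(268,320,200,.06),g(575,332,200,.06),g(580,160,200,.06)])
P=np.array([g(168,47,80,.1),g(234,50,80,.1),g(70,540,200,.1),g(139,543,200,.1)])
O=np.array([g(288,322,80,.06),g(278,488,80,.06),g(577,502,80,.06),g(585,336,80,.06)])
s=g(698,257,200,.03)
print("B",B.round(4).tolist());print("P",P.round(4).tolist(),np.linalg.norm(P[1]-P[3]),np.linalg.norm(P[0]-P[1]));print("O",O.round(4).tolist())
base=(B[0]+B[1])/2; top=(B[2]+B[3])/2; ax=top-base
print("base",base,"len",np.linalg.norm(ax),"ang",np.degrees(np.arctan2(ax[1],ax[0])),"stop",s, base+ax/np.linalg.norm(ax)*.145)
pd=P[1]-P[3]; pd/=np.linalg.norm(pd); n=np.array([pd[1],-pd[0]])
print("pdir ang",np.degrees(np.arctan2(pd[1],pd[0])),"n",n, "c",P.mean(0))
print("front dist base corners",(B[:2]-P[3])@n, "O",(O[:2]-P[3])@n, "orange stopper",g(694,444,80,.03))
E
```

```text
B [[0.5147, 0.131], [0.4566, 0.1337], [0.4529, 0.03], [0.5111, 0.0283]]
P [[0.7454, 0.166], [0.7443, 0.144], [0.3856, 0.1914], [0.3847, 0.1693]] 0.3604657446159323 0.02204759580625915
O [[0.663, 0.1294], [0.6047, 0.1321], [0.5999, 0.0294], [0.6581, 0.0267]]
base [0.48567287 0.13236307] len 0.1032813105157663 ang -92.04015676395098 stop [ 0.47966518 -0.0135344 ] [ 0.48051088 -0.01254501]
pdir ang -4.036002860591828 n [-0.0703833  -0.99752002] c [0.56501069 0.16768678]
front dist base corners [0.0291011  0.03046146] O [0.02028192 0.02167969] orange stopper [ 0.62701791 -0.012648  ]
```

```bash
cat > plan.py <<'E'
from h import *
from scipy.spatial.transform import Rotation as R
from rig import bot
def plan(tp,yaw,n=8,step=.036,turn=.12,st=None,k=None):
    s=bot.get_state(); p=np.array(s["tool_pos"]);q=R.from_euler("xyz",s["eef_rot"],degrees=True)
    print("t",round(s["time_s"],2),"pos",p.round(4),"rot",np.round(s["eef_rot"],2),"F",np.round(s["wrist_force"],1),"w",round(s["width"]*.0854,4),"q",np.round(s["joint_positions"],0))
    g=R.from_euler("xyz",[180,0,yaw],degrees=True); tp=np.array(tp)
    for i in range(n):
        d=tp-p; L=np.linalg.norm(d)
        if L>step:d*=step/L
        r=(q.inv()*g).as_rotvec();a=np.linalg.norm(r)
        if a>turn:r*=turn/a
        if L<5e-4 and a<.004: break
        print(np.r_[q.inv().apply(d).round(4),r.round(3)].tolist())
        p=p+d;q=q*R.from_rotvec(r)
    print("left",tp-p)
E
python3 -c "
from plan import *
plan([.4797,-.0131,.235],88)"
```

```text
t 0.15 pos [0.2047 0.5901 0.2047] rot [-179.92    0.    160.87] F [-0.4  1.1 -0.9] w 0.0852 q [-65.  29. -14.  86.   7.  66.  -9.]
[-0.0248, -0.026, -0.0016, -0.0, 0.0, 0.12]
[-0.0278, -0.0229, -0.0016, -0.0, 0.0, 0.12]
[-0.0303, -0.0194, -0.0016, -0.0, 0.0, 0.12]
[-0.0324, -0.0156, -0.0016, -0.0, 0.0, 0.12]
[-0.034, -0.0116, -0.0016, -0.0, 0.0, 0.12]
[-0.0352, -0.0075, -0.0016, -0.0, 0.0, 0.12]
[-0.0358, -0.0032, -0.0016, -0.0, 0.0, 0.12]
[-0.0359, 0.0011, -0.0016, -0.0, 0.0, 0.12]
left [ 0.15565369 -0.34141413  0.01713723]
```

Call:
jog_arm:
  moves:
    - [[-0.025, -0.026, -0.01, 0, 0, 0.12, 0.085], [-0.028, -0.023, -0.01, 0, 0, 0.12, 0.085], [-0.03, -0.0195, -0.01, 0, 0, 0.12, 0.085], [-0.032, -0.0155, -0.01, 0, 0, 0.12, 0.085], [-0.034, -0.0115, -0.005, 0, 0, 0.12, 0.085], [-0.035, -0.0075, 0, 0, 0, 0.12, 0.085], [-0.036, -0.003, 0, 0, 0, 0.12, 0.085], [-0.036, 0.001, 0, 0, 0, 0.12, 0.085]]
  grip_force: 20

```text
time_s: 0.82
tool_pos: [0.319, 0.323, 0.2469]
eef_rot: [-179.5, -0.0, 104.5]
wrist_force: [1.4, -0.6, 0.3]
width: 0.997
```

```bash
python3 -c "
from plan import *
plan([.4797,-.0131,.18],88)"
```

```text
t 0.82 pos [0.319  0.323  0.2469] rot [-1.7952e+02 -2.0000e-02  1.0451e+02] F [ 1.4 -0.6  0.3] w 0.0851 q [-50.  12.   2. 106.  -1.  63. -33.]
[-0.0348, 0.0068, 0.0063, -0.003, 0.0, 0.12]
[-0.0337, 0.0109, 0.0063, -0.003, 0.0, 0.12]
[-0.0322, 0.0149, 0.0063, -0.001, 0.0, 0.048]
[-0.0314, 0.0164, 0.0064, 0.0, 0.0, -0.0]
[-0.0314, 0.0164, 0.0064, 0.0, -0.0, -0.0]
[-0.0314, 0.0164, 0.0064, 0.0, -0.0, -0.0]
[-0.0314, 0.0164, 0.0064, -0.0, 0.0, -0.0]
[-0.0314, 0.0164, 0.0064, -0.0, -0.0, -0.0]
left [ 0.03844406 -0.08039674 -0.01599327]
```

Call:
jog_arm:
  moves:
    - [[-0.035, 0.007, 0, -0.003, 0, 0.12, 0.085], [-0.034, 0.011, 0, -0.003, 0, 0.12, 0.085], [-0.032, 0.015, 0, -0.001, 0, 0.048, 0.085], [-0.0315, 0.0165, 0.005, 0, 0, 0, 0.085], [-0.0315, 0.0165, 0.005, 0, 0, 0, 0.085], [-0.0315, 0.0165, 0.005, 0, 0, 0, 0.085], [-0.0315, 0.0165, 0.005, 0, 0, 0, 0.085], [-0.0315, 0.0165, 0.005, 0, 0, 0, 0.085]]

```text
time_s: 1.48
tool_pos: [0.4411, 0.051, 0.2225]
eef_rot: [179.9, -0.1, 86.9]
wrist_force: [1.0, 1.5, -0.6]
width: 0.996
```

```bash
python3 -c "
from plan import *
plan([.4797,-.0131,.10],88)"
```

```text
t 1.48 pos [0.4411 0.051  0.2225] rot [ 1.7985e+02 -1.3000e-01  8.6870e+01] F [ 1.   1.5 -0.6] w 0.0851 q [-23.  12.  17. 110.  -4.  58.  -8.]
[-0.0156, 0.0105, 0.0307, 0.003, -0.002, -0.02]
[-0.0157, 0.0102, 0.0307, -0.0, 0.0, -0.0]
[-0.0157, 0.0102, 0.0307, 0.0, 0.0, -0.0]
[-0.0156, 0.0101, 0.0304, 0.0, 0.0, -0.0]
left [0. 0. 0.]
```

Call:
jog_arm:
  moves:
    - [[-0.0156, 0.0105, 0.0307, 0.003, -0.002, -0.02, 0.085], [-0.0157, 0.0102, 0.03, 0, 0, 0, 0.085], [-0.0157, 0.0102, 0.03, 0, 0, 0, 0.085], [-0.0157, 0.0102, 0.02, 0, 0, 0, 0.085], [0, 0, 0, 0, 0, 0, 0.085]]

```text
time_s: 1.9
tool_pos: [0.4849, -0.0257, 0.1088]
eef_rot: [179.6, 0.1, 87.5]
wrist_force: [-0.1, -0.3, 0.7]
width: 0.993
```

```bash
python3 -c "
from plan import *
from rig import imaging
plan([.4797,-.0131,.012],88)
f=imaging.grab_frame('wrist');pickle.dump(f,open('w1.pkl','wb'));I=f['image'][:,:,::-1].copy()
for P in ([.4797,-.0131,.03],): cv2.circle(I,tuple(proj(f,P)[0].astype(int)),4,(0,255,255),-1)
cv2.imwrite('pics/w1.png',I)"
```

```text
t 1.9 pos [ 0.4849 -0.0257  0.1088] rot [1.7959e+02 1.3000e-01 8.7470e+01] F [-0.1 -0.3  0.7] w 0.0848 q [-12.  24.  17. 115. -10.  42.   8.]
[0.0046, -0.0024, 0.0356, 0.007, 0.002, -0.009]
[0.0046, -0.0021, 0.0356, -0.0, -0.0, 0.0]
[0.0033, -0.0015, 0.0255, 0.0, 0.0, 0.0]
left [0. 0. 0.]
```

View pics/w1.png

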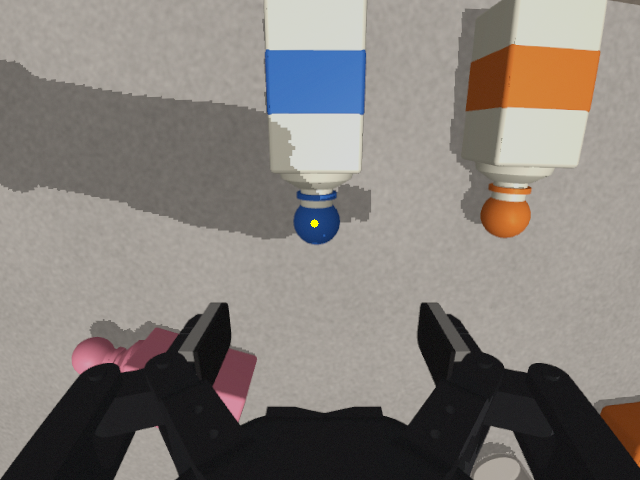

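The projected stopper (yellow dot at 314,223) lands on the blue ball, whose centre is about (317,222). I'll go down and grip.

Call:
jog_arm:
  moves:
    - [[0.0046, -0.002, 0.03, 0.007, 0.002, -0.009, 0.085], [0.0046, -0.0015, 0.03, 0, 0, 0, 0.085], [0.0033, -0.001, 0.02, 0, 0, 0, 0.085], [0, 0, 0.01, 0, 0, 0, 0.085], [0, 0, 0, 0, 0, 0, 0.085]]

```text
time_s: 2.37
tool_pos: [0.4828, -0.0075, 0.0205]
eef_rot: [179.7, -0.2, 88.1]
wrist_force: [0.3, -0.5, 0.1]
width: 0.995
```

```bash
python3 -c "
from plan import *
plan([.4805,-.0128,.013],88)
"
```

```text
t 2.37 pos [ 0.4828 -0.0075  0.0205] rot [179.7   -0.21  88.13] F [ 0.3 -0.5  0.1] w 0.085 q [-10.  32.  12. 120. -14.  29.  11.]
[-0.0054, -0.0022, 0.0074, 0.005, -0.004, 0.002]
left [0. 0. 0.]
```

Call:
jog_arm:
  moves:
    - [[-0.0054, -0.0022, 0.0075, 0.005, -0.004, 0.002, 0.085], [0, 0, 0, 0, 0, 0, 0.085]]

```text
time_s: 2.53
tool_pos: [0.4808, -0.0115, 0.0139]
eef_rot: [179.9, -0.0, 88.1]
wrist_force: [0.1, -0.7, 0.5]
width: 0.993
```

```bash
python3 -c "
from plan import *
plan([.4805,-.0128,.012],88)
"
```

```text
t 2.53 pos [ 0.4808 -0.0115  0.0139] rot [ 1.7995e+02 -2.0000e-02  8.8140e+01] F [ 0.1 -0.7  0.5] w 0.0848 q [-10.  32.  12. 121. -14.  28.  11.]
[-0.0013, -0.0002, 0.0019, 0.001, -0.0, 0.002]
left [0. 0. 0.]
```

Call:
jog_arm:
  moves:
    - [[-0.0013, 0, 0.002, 0, 0, 0, 0.06], [0, 0, 0, 0, 0, 0, 0.03], [0, 0, 0, 0, 0, 0, 0.03], [0, 0, 0, 0, 0, 0, 0.03], [0, 0, 0, 0, 0, 0, 0.03], [0, 0, 0, 0, 0, 0, 0.03], [0, 0, 0, 0, 0, 0, 0.03], [0, 0, 0, 0, 0, 0, 0.03]]
  grip_force: 20

```text
time_s: 3.2
tool_pos: [0.4829, -0.0128, 0.0157]
eef_rot: [179.6, -0.1, 88.1]
wrist_force: [0.2, -0.8, -0.7]
width: 0.35
```

```bash
python3 -c "
from plan import *
plan([.4805,-.0128,.012],88)
"
```

```text
t 3.2 pos [ 0.4829 -0.0128  0.0157] rot [ 1.7959e+02 -7.0000e-02  8.8120e+01] F [ 0.2 -0.8 -0.7] w 0.0299 q [-10.  32.  12. 121. -14.  28.  11.]
[-0.0001, -0.0024, 0.0037, 0.007, -0.001, 0.002]
left [0. 0. 0.]
```

```bash
python3 -c "
from plan import *
from rig import imaging
for n in ('wrist','top','scene'):
    f=imaging.grab_frame(n);pickle.dump(f,open(n+'2.pkl','wb'));I=f['image'][:,:,::-1]
    if n=='top': I=cv2.resize(I[200:320,220:380],None,fx=5,fy=5)
    if n=='scene': I=cv2.resize(I[180:300,230:390],None,fx=5,fy=5)
    cv2.imwrite('pics/%s2.png'%n,I)
"
```

```text
(no output)
```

View pics/wrist2.png

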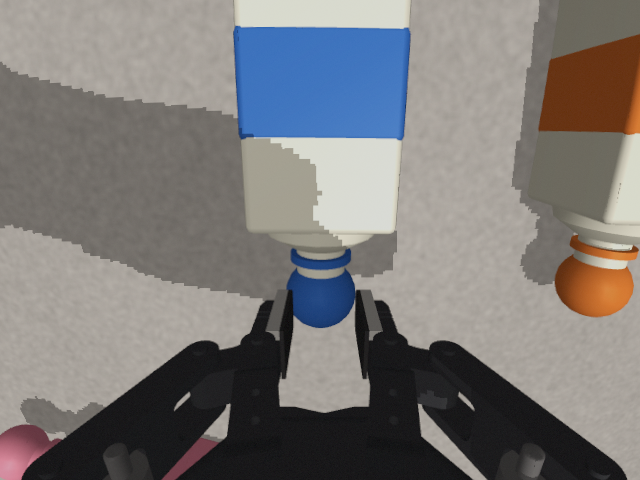

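View pics/scene2.png

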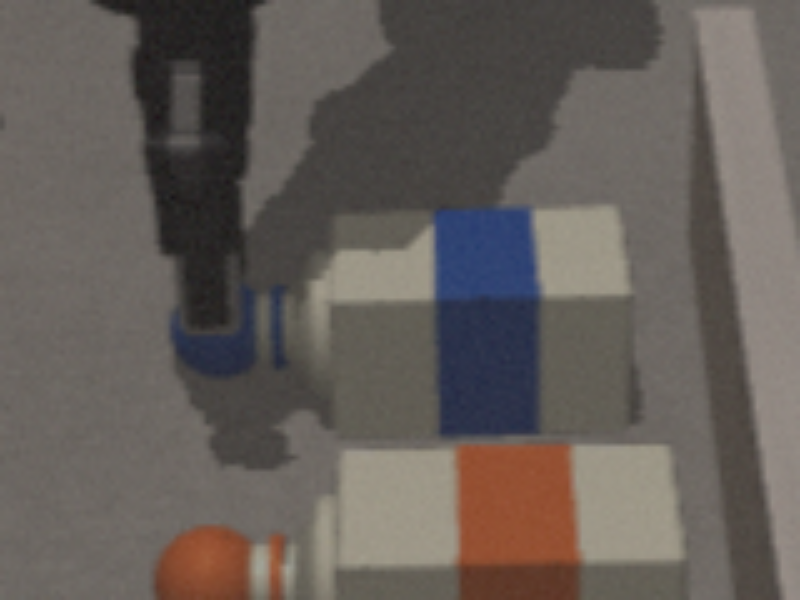

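View pics/top2.png

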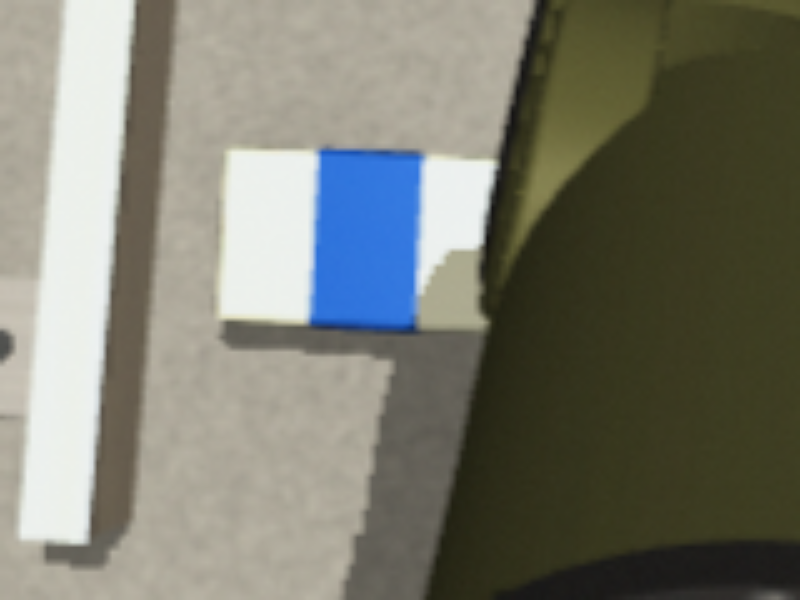

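```bash
python3 -c "
from plan import *
s=bot.get_state();p=s['tool_pos'];q=R.from_euler('xyz',s['eef_rot'],degrees=True)
pts=[p+q.apply([x,y,z]) for z in(0,-.019) for y in(-.015,.015) for x in (-.011,.011)]
ball=[[.4805,-.0135,.03]]
for n,(o,k) in {'wrist2':((0,0),1),'scene2':((230,180),5)}.items():
    f=pickle.load(open(n+'.pkl','rb'));I=f['image'][:,:,::-1].copy()
    if k==5:I=cv2.resize(I[180:300,230:390],None,fx=5,fy=5)
    for i,P in enumerate(pts+ball):
        u=(proj(f,P)[0]-o)*k
        cv2.circle(I,tuple(u.astype(int)),3,(0,255,255) if i==8 else ((0,255,0) if i<4 else (0,0,255)),-1)
    cv2.imwrite('pics/'+n+'b.png',I)
"
```

```text
(no output)
```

View pics/wrist2b.png

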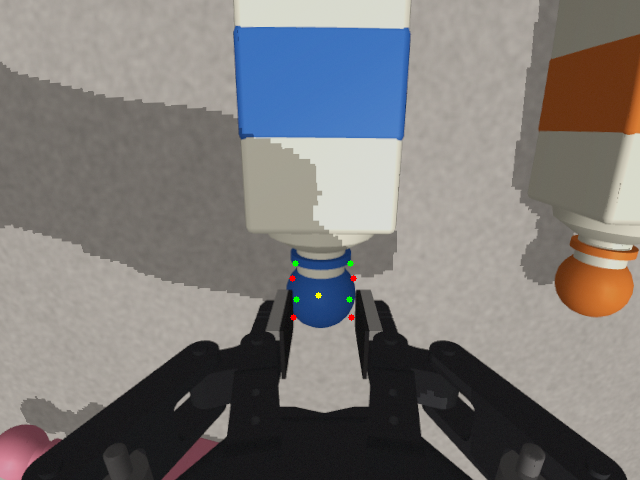

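View pics/scene2b.png

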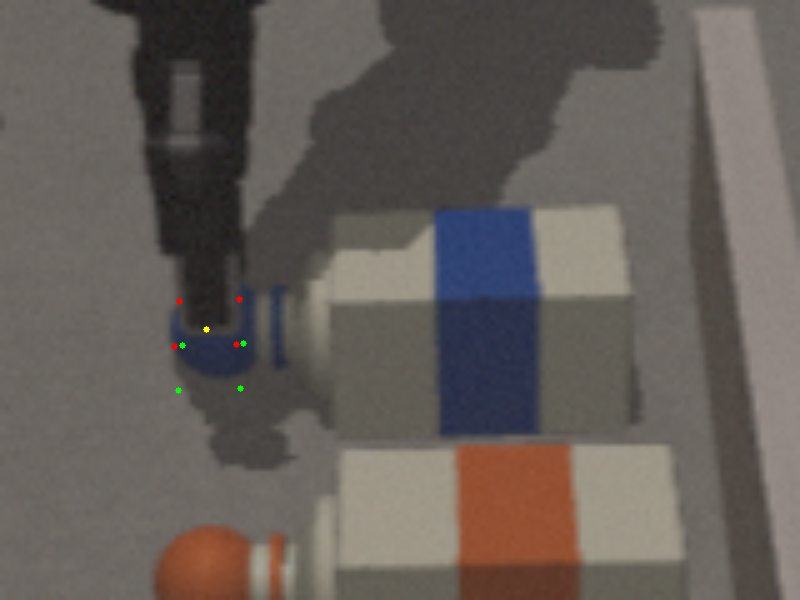

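```bash
python3 -c "
from plan import *
# camera pose in tool frame from first wrist pic & now
def T(pos,rot,f):
    q=R.from_euler('xyz',rot,degrees=True).as_matrix();C=cv2.Rodrigues(np.array(f['rvec']))[0]
    c=-C.T@np.array(f['tvec']).ravel()
    return (q.T@(c-pos)).round(4),(C@q).round(3).tolist(),c.round(4)
s=bot.get_state();f=pickle.load(open('wrist2.pkl','rb'))
print(s['tool_pos']);print(T(s['tool_pos'],s['eef_rot'],f))
f1=pickle.load(open('w1.pkl','rb'));print(T(np.array([.4849,-.0257,.1088]),[179.59,.13,87.47],f1))
f0=pickle.load(open('wrist.pkl','rb'));print(T(np.array([.2047,.59,.2047]),[-179.92,0,160.87],f0))
fs=pickle.load(open('scene2.pkl','rb'))
for x in(.498,.508):
  for z in(.01,.015,.02,.03,.04,.045): print(x,z,((proj(fs,[x,-.0128,z])[0]-(230,180))*5).round())
"
```

```text
[ 0.48289794 -0.01282974  0.01557594]
(array([ 0.0803,  0.0006, -0.1684]), [[-0.0, 1.0, 0.0], [-0.95, -0.0, -0.313], [-0.313, -0.001, 0.95]], array([0.4849, 0.0673, 0.1841]))
(array([ 0.0804,  0.0006, -0.1683]), [[-0.001, 1.0, 0.001], [-0.95, -0.0, -0.313], [-0.313, -0.001, 0.95]], array([0.4879, 0.055 , 0.2769]))
(array([ 8.000e-02, -1.000e-04, -1.683e-01]), [[-0.0, 1.0, -0.0], [-0.95, -0.0, -0.313], [-0.313, 0.0, 0.95]], array([0.1291, 0.6163, 0.373 ]))
0.498 0.01 [212. 403.]
0.498 0.015 [211. 392.]
0.498 0.02 [210. 380.]
0.498 0.03 [208. 356.]
0.498 0.04 [206. 333.]
0.498 0.045 [205. 321.]
0.508 0.01 [211. 419.]
0.508 0.015 [210. 408.]
0.508 0.02 [209. 396.]
0.508 0.03 [208. 372.]
0.508 0.04 [206. 348.]
0.508 0.045 [205. 336.]
```

The pads stopped at the commanded 30 mm, and the pictures put the fingertips at about z=0.04. That is some 25 mm above where the reported TCP says they are, so they only hold the top of the ball. I'll open, go lower in small steps while watching the force, and grip again.

Call:
jog_arm:
  moves:
    - [[0, 0, 0, 0, 0, 0, 0.06], [0, 0, 0, 0, 0, 0, 0.06], [0, 0, 0, 0, 0, 0, 0.06], [-0.0005, -0.0024, 0.005, 0.006, 0, 0, 0.06], [0, 0, 0.005, 0, 0, 0, 0.06]]

```text
time_s: 3.77
tool_pos: [0.4812, -0.0132, 0.0056]
eef_rot: [179.9, -0.1, 88.1]
wrist_force: [0.1, 0.3, 0.6]
width: 0.7
```

```bash
python3 -c "
from plan import *
from rig import imaging
plan([.4805,-.0135,-.005],88)
for n in ('wrist','scene'):
    f=imaging.grab_frame(n);pickle.dump(f,open(n+'3.pkl','wb'));I=f['image'][:,:,::-1]
    if n=='scene': I=cv2.resize(I[180:300,230:390],None,fx=5,fy=5)
    cv2.imwrite('pics/%s3.png'%n,I)
"
```

```text
t 3.77 pos [ 0.4812 -0.0132  0.0056] rot [ 1.7986e+02 -7.0000e-02  8.8130e+01] F [0.1 0.3 0.6] w 0.0598 q [ -9.  33.  12. 121. -14.  27.  12.]
[-0.0003, -0.0007, 0.0106, 0.002, -0.001, 0.002]
left [0.00000000e+00 0.00000000e+00 8.67361738e-19]
```

View pics/scene3.png

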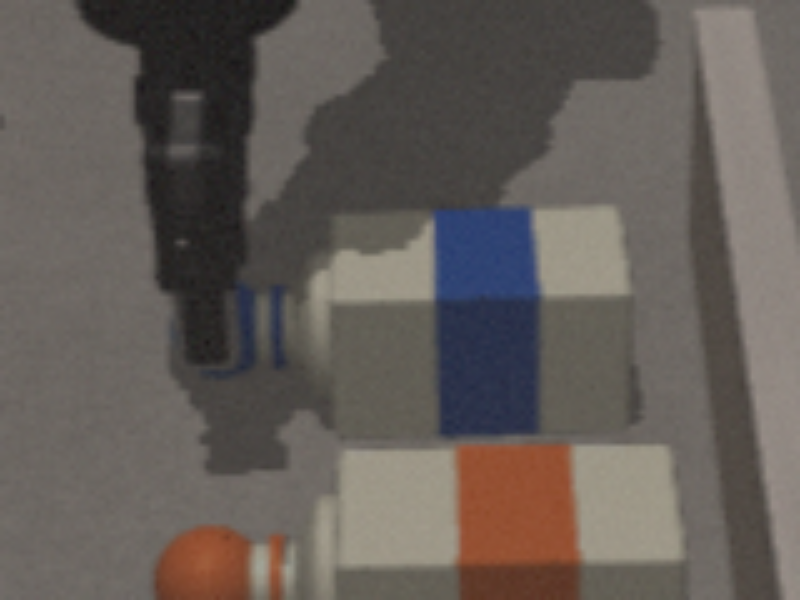

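View pics/wrist3.png

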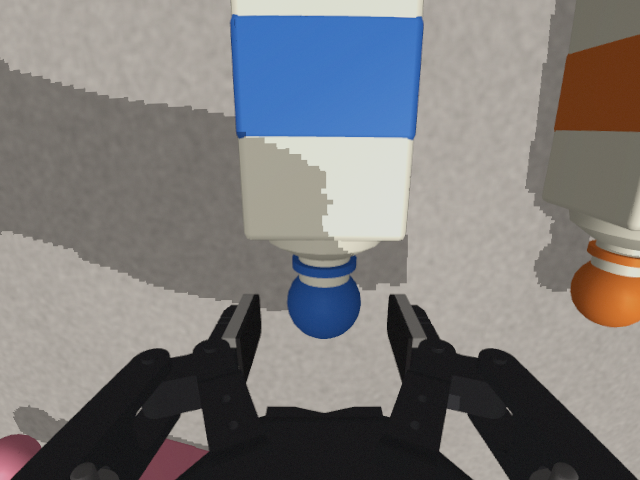

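The tip (scene crop, row 362) is still only at z≈0.035, so there is room to go lower.

Call:
jog_arm:
  moves:
    - [[0.001, 0, 0.005, 0, 0, 0, 0.06], [0, 0, 0.005, 0, 0, 0, 0.06], [0, 0, 0, 0, 0, 0, 0.06]]

```text
time_s: 4.12
tool_pos: [0.4808, -0.0121, -0.0063]
eef_rot: [179.9, -0.1, 88.1]
wrist_force: [0.2, 0.6, 0.1]
width: 0.704
```

```bash
python3 -c "
from plan import *
plan([.4805,-.0120,-.010],88)"
```

```text
t 4.12 pos [ 0.4808 -0.0121 -0.0063] rot [ 1.7995e+02 -7.0000e-02  8.8120e+01] F [0.2 0.6 0.1] w 0.0601 q [ -9.  34.  11. 122. -15.  25.  12.]
[0.0001, -0.0003, 0.0037, 0.001, -0.001, 0.002]
left [0. 0. 0.]
```

Call:
jog_arm:
  moves:
    - [[0, 0, 0.001, 0, 0, 0, 0.045], [0, 0, 0, 0, 0, 0, 0.025], [0, 0, 0, 0, 0, 0, 0.025], [0, 0, 0, 0, 0, 0, 0.025], [0, 0, 0, 0, 0, 0, 0.025], [0, 0, 0, 0, 0, 0, 0.025]]
  grip_force: 20

```text
time_s: 4.62
tool_pos: [0.4805, -0.0121, -0.0077]
eef_rot: [180.0, -0.1, 88.1]
wrist_force: [0.9, -0.0, -1.4]
width: 0.4
```

```bash
python3 -c "
from plan import *
from rig import imaging
plan([.4805,-.0135,-.005],88)
for n in ('wrist','scene'):
    f=imaging.grab_frame(n);pickle.dump(f,open(n+'4.pkl','wb'));I=f['image'][:,:,::-1]
    if n=='scene': I=cv2.resize(I[180:300,230:390],None,fx=5,fy=5)
    cv2.imwrite('pics/%s4.png'%n,I)
"
```

```text
t 4.62 pos [ 0.4805 -0.0121 -0.0077] rot [ 1.7999e+02 -7.0000e-02  8.8120e+01] F [ 0.9 -0.  -1.4] w 0.0342 q [ -9.  34.  11. 122. -15.  25.  12.]
[-0.0014, 0.0, -0.0027, 0.0, -0.001, 0.002]
left [0. 0. 0.]
```

View pics/scene4.png

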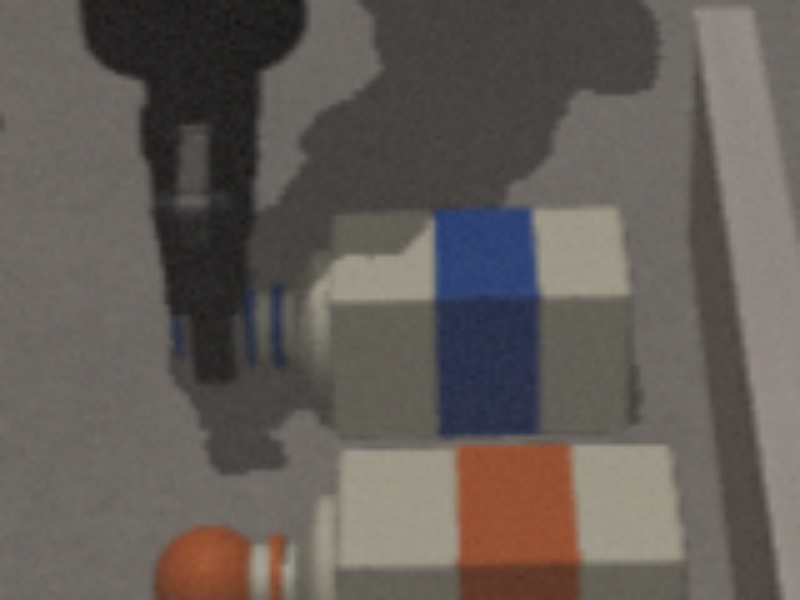

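View pics/wrist4.png

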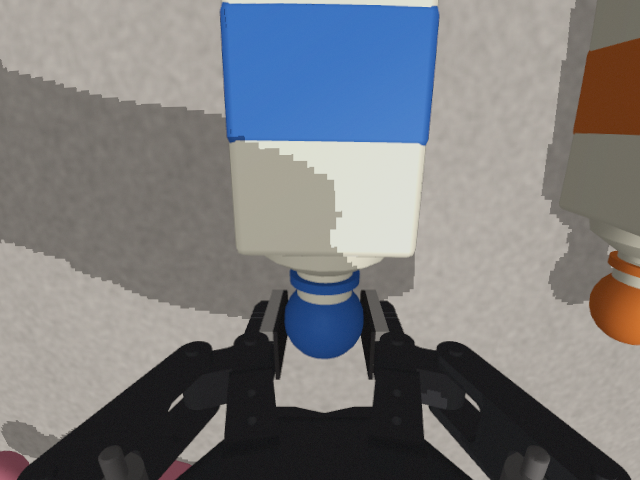

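Gripped now: the width is 34 mm, held by the ball, with the tips at about z=0.02. Next I'll push the foot towards the panel and square it up by 2°.

Call:
jog_arm:
  moves:
    - [[0.005, 0, 0, 0, 0, 0.012, 0.025], [0.006, 0, 0, 0, 0, 0.012, 0.025], [0.006, 0, 0, 0, 0, 0.012, 0.025], [0.005, 0, 0, 0, 0, 0, 0.025], [0, 0, 0, 0, 0, 0, 0.025]]

```text
time_s: 5.13
tool_pos: [0.4812, 0.0104, -0.0077]
eef_rot: [-180.0, 0.0, 85.7]
wrist_force: [0.4, -0.6, -0.7]
width: 0.407
```

```bash
python3 -c "
from plan import *
plan([.4823,.0165,-.008],86)"
```

```text
t 5.13 pos [ 0.4812  0.0104 -0.0077] rot [-1.7997e+02  3.0000e-02  8.5700e+01] F [ 0.4 -0.6 -0.7] w 0.0347 q [-12.  34.  12. 122. -16.  25.   8.]
[0.0061, 0.0006, 0.0003, -0.0, 0.0, -0.005]
left [0. 0. 0.]
```

Call:
jog_arm:
  moves:
    - [[0.003, 0, 0, 0, 0, 0, 0.025], [0.003, 0, 0, 0, 0, 0, 0.025], [0, 0, 0, 0, 0, 0, 0.025]]

```text
time_s: 5.38
tool_pos: [0.4819, 0.0173, -0.0077]
eef_rot: [-180.0, 0.1, 85.8]
wrist_force: [0.1, -1.8, -1.7]
width: 0.401
```

Call:
jog_arm:
  moves:
    - [[0.002, 0, 0, 0, 0, 0, 0.025], [0.002, 0, 0, 0, 0, 0, 0.025]]

```text
time_s: 5.55
tool_pos: [0.4825, 0.0173, -0.0077]
eef_rot: [179.9, 0.3, 85.6]
wrist_force: [-0.7, -9.2, -1.4]
width: 0.406
```

```bash
python3 -c "
from plan import *
from rig import imaging
plan([.4823,.0165,-.008],86)
for n in ('top','scene'):
    f=imaging.grab_frame(n);pickle.dump(f,open(n+'5.pkl','wb'));I=f['image'][:,:,::-1]
    if n=='scene': I=cv2.resize(I[180:300,230:390],None,fx=5,fy=5)
    if n=='top': I=cv2.resize(I[200:320,220:380],None,fx=5,fy=5)
    cv2.imwrite('pics/%s5.png'%n,I)
"
```

```text
t 5.55 pos [ 0.4825  0.0173 -0.0077] rot [179.93   0.31  85.59] F [-0.7 -9.2 -1.4] w 0.0347 q [-14.  35.  13. 121. -16.  25.   7.]
[-0.0008, -0.0001, 0.0003, 0.001, 0.005, -0.007]
left [0. 0. 0.]
```

View pics/scene5.png

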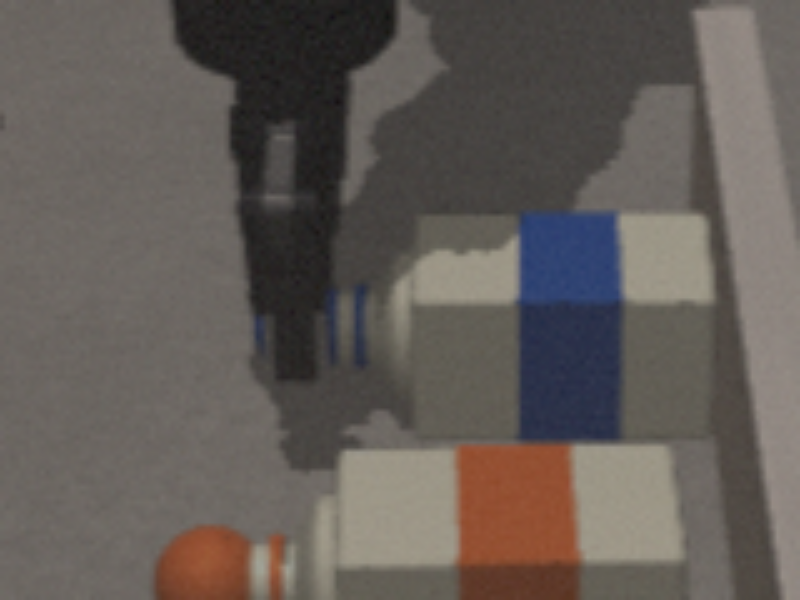

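View pics/top5.png

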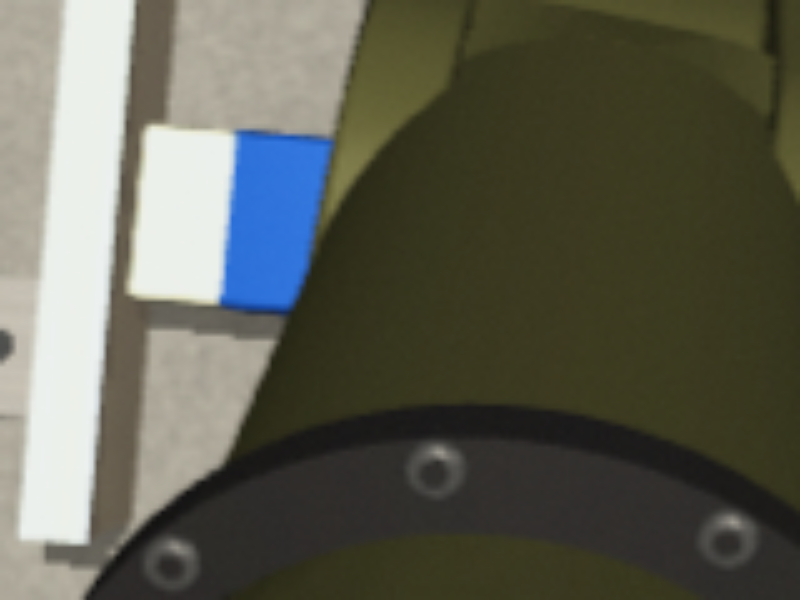

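The foot is against the panel: 9 N of reaction, and the base edge is flush in the top view. Now I'll raise the stopper along the path on which the base edge slides down the panel.

Call:
jog_arm:
  moves:
    - [[-0.0015, 0, -0.0125, 0, 0, 0, 0.025], [-0.001, 0, -0.012, 0, 0, 0, 0.025], [0.0002, 0, -0.012, 0, 0, 0, 0.025], [0.0015, 0, -0.011, 0, 0, 0, 0.025], [0, 0, 0, 0, 0, 0, 0.025]]

```text
time_s: 6.07
tool_pos: [0.4808, 0.0165, 0.0401]
eef_rot: [-179.8, 0.3, 85.5]
wrist_force: [-1.1, -1.9, -1.0]
width: 0.402
```

```bash
cat > lad.py <<'E'
from plan import *
T0=np.array([.4822,.0170,-.0077]);n=np.array([.07,.9975,0])
def lad(bias,*ths,yaw=86):
    s=bot.get_state();p=np.array(s["tool_pos"]);q=R.from_euler("xyz",s["eef_rot"],degrees=True)
    print("t",round(s["time_s"],2),"pos",p.round(4),"rot",np.round(s["eef_rot"],2),"F",np.round(s["wrist_force"],1),"w",round(s["width"]*.0854,4))
    print("now fwd %.4f up %.4f"%((p-T0)@n,(p-T0)[2]))
    r=(q.inv()*R.from_euler("xyz",[180,0,yaw],degrees=True)).as_rotvec().round(3)
    for th in ths:
        a=np.radians(th);f=.145-.145*np.cos(a)-.03*np.sin(a)+bias;u=.03*np.cos(a)+.145*np.sin(a)-.03
        t=T0+n*f+[0,0,u];print(th,"f %.4f u %.4f"%(f,u),q.inv().apply(t-p).round(4).tolist(),r.tolist());p=t;r=r*0
def pics(k):
    from rig import imaging
    for m in ('top','scene'):
        f=imaging.grab_frame(m);pickle.dump(f,open(m+k+'.pkl','wb'));I=f['image'][:,:,::-1]
        if m=='scene': I=cv2.resize(I[130:310,230:470],None,fx=3,fy=3)
        else: I=cv2.resize(I[200:320,200:360],None,fx=5,fy=5)
        cv2.imwrite('pics/%s%s.png'%(m,k),I)
E
python3 -c "
from lad import *
lad(0.001,20,25,30,35,40,45);pics('6')"
```

```text
t 6.07 pos [0.4808 0.0165 0.0401] rot [-179.81    0.33   85.54] F [-1.1 -1.9 -1. ] w 0.0343
now fwd -0.0006 up 0.0478
20 f -0.0005 u 0.0478 [0.0001, 0.0013, -0.0] [-0.003, 0.006, -0.008]
25 f 0.0019 u 0.0585 [0.0024, -0.0001, -0.0107] [-0.0, 0.0, -0.0]
30 f 0.0054 u 0.0685 [0.0035, -0.0001, -0.01] [-0.0, 0.0, -0.0]
35 f 0.0100 u 0.0777 [0.0045, -0.0001, -0.0093] [-0.0, 0.0, -0.0]
40 f 0.0156 u 0.0862 [0.0056, -0.0001, -0.0085] [-0.0, 0.0, -0.0]
45 f 0.0223 u 0.0937 [0.0066, -0.0001, -0.0076] [-0.0, 0.0, -0.0]
```

View pics/scene6.png

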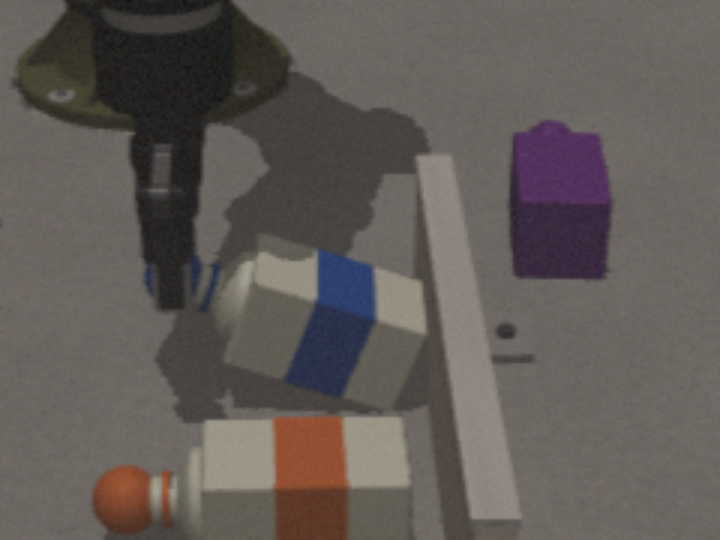

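The bottle is tilted up about 20°, with its top base edge (crop 425,310) on the panel and the ball still between the pads (170,280). Force is low, so I'll go on.

Call:
jog_arm:
  moves:
    - [[0.0025, 0.001, -0.0107, -0.003, 0.005, -0.008, 0.025], [0.0035, 0, -0.01, 0, 0, 0, 0.025], [0.0045, 0, -0.0093, 0, 0, 0, 0.025], [0.0056, 0, -0.0085, 0, 0, 0, 0.025], [0.0066, 0, -0.0076, 0, 0, 0, 0.025], [0, 0, 0, 0, 0, 0, 0.025]]

```text
time_s: 6.67
tool_pos: [0.4812, 0.0406, 0.0855]
eef_rot: [-179.6, 0.0, 86.1]
wrist_force: [-0.7, -0.1, -1.8]
width: 0.401
```

```bash

python3 -c "
from lad import *
lad(0.001,45,50,55,60,65,70);pics('7')"
```

```text
t 6.67 pos [0.4812 0.0406 0.0855] rot [-1.796e+02  4.000e-02  8.606e+01] F [-0.7 -0.1 -1.8] w 0.0343
now fwd 0.0234 up 0.0932
45 f 0.0223 u 0.0937 [-0.0012, 0.0027, -0.0006] [-0.007, 0.001, 0.001]
50 f 0.0298 u 0.1004 [0.0076, -0.0, -0.0066] [-0.0, 0.0, 0.0]
55 f 0.0383 u 0.1060 [0.0084, -0.0, -0.0056] [-0.0, 0.0, 0.0]
60 f 0.0475 u 0.1106 [0.0093, -0.0, -0.0046] [-0.0, 0.0, 0.0]
65 f 0.0575 u 0.1141 [0.01, -0.0, -0.0035] [-0.0, 0.0, 0.0]
70 f 0.0682 u 0.1165 [0.0107, -0.0, -0.0024] [-0.0, 0.0, 0.0]
```

View pics/scene7.png

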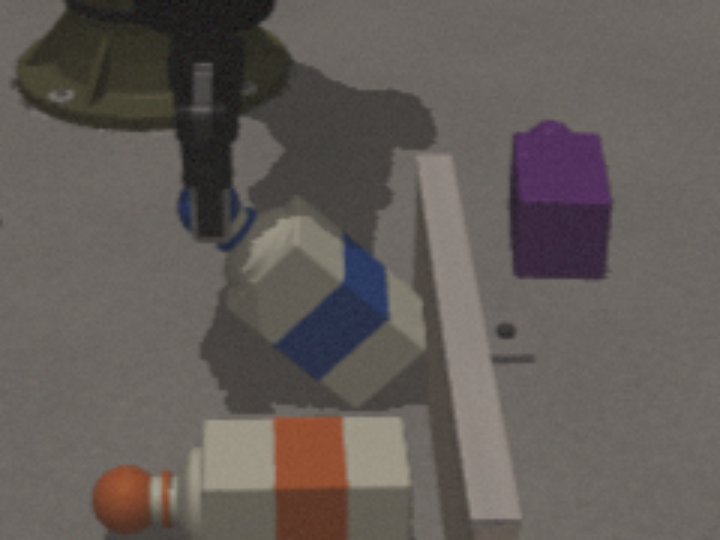

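It's at about 45° with the base wedged at the foot of the panel. The grip is good. I'll continue with a small bias towards the panel.

Call:
jog_arm:
  moves:
    - [[0.0085, 0.0005, -0.006, -0.005, 0, 0, 0.025], [0.009, 0.0005, -0.0056, 0, 0, 0, 0.025], [0.0093, 0.0005, -0.0046, 0, 0, 0, 0.025], [0.01, 0, -0.0035, 0, 0, 0, 0.025], [0, 0, 0, 0, 0, 0, 0.025]]

```text
time_s: 7.18
tool_pos: [0.4849, 0.0763, 0.1051]
eef_rot: [-179.8, 0.2, 85.8]
wrist_force: [-0.8, -0.3, -0.8]
width: 0.408
```

```bash

python3 -c "
from lad import *
lad(0.001,65,70,75,80,85,90);pics('8')"
```

```text
t 7.18 pos [0.4849 0.0763 0.1051] rot [-179.8     0.24   85.78] F [-0.8 -0.3 -0.8] w 0.0348
now fwd 0.0593 up 0.1128
65 f 0.0575 u 0.1141 [-0.0018, 0.0015, -0.0013] [-0.003, 0.004, -0.004]
70 f 0.0682 u 0.1165 [0.0107, -0.0, -0.0025] [-0.0, 0.0, -0.0]
75 f 0.0795 u 0.1178 [0.0113, -0.0, -0.0014] [-0.0, 0.0, -0.0]
80 f 0.0913 u 0.1180 [0.0118, -0.0, -0.0002] [-0.0, 0.0, -0.0]
85 f 0.1035 u 0.1171 [0.0122, -0.0, 0.0009] [-0.0, 0.0, -0.0]
90 f 0.1160 u 0.1150 [0.0125, -0.0, 0.002] [-0.0, 0.0, -0.0]
```

View pics/scene8.png

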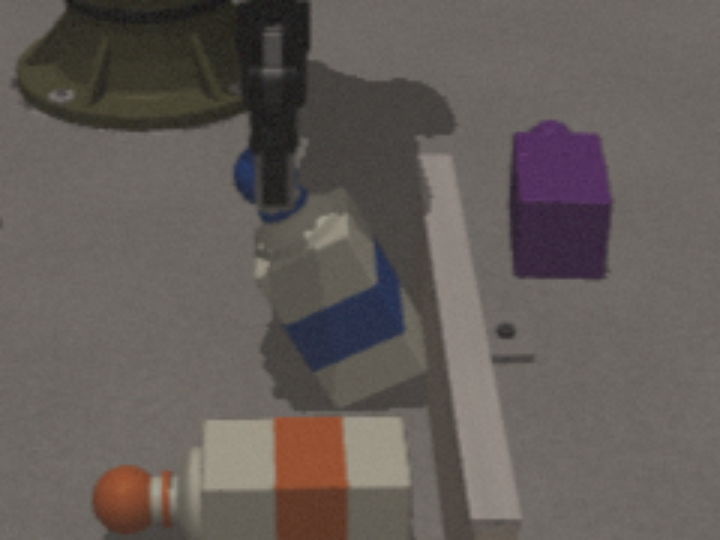

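The ball (258,175) seems to have slipped outward relative to the pads (278,180). I'll check this with the wrist camera.

```bash

python3 -c "
from lad import *
from rig import imaging
f=imaging.grab_frame('wrist');pickle.dump(f,open('wrist8.pkl','wb'));cv2.imwrite('pics/wrist8.png',f['image'][:,:,::-1])
f=pickle.load(open('scene8.pkl','rb'));I=cv2.resize(f['image'][130:250,270:400,::-1],None,fx=5,fy=5,interpolation=cv2.INTER_CUBIC);cv2.imwrite('pics/scene8z.png',I)
lad(0)
"
```

```text
t 7.33 pos [0.4845 0.0744 0.1045] rot [-179.78    0.29   85.71] F [ 0.4 -0.8  1.3] w 0.0342
now fwd 0.0574 up 0.1122
```

View pics/wrist8.png

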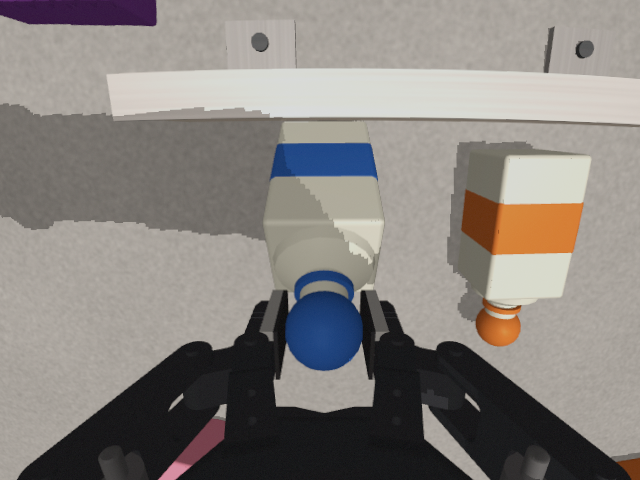

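View pics/scene8z.png

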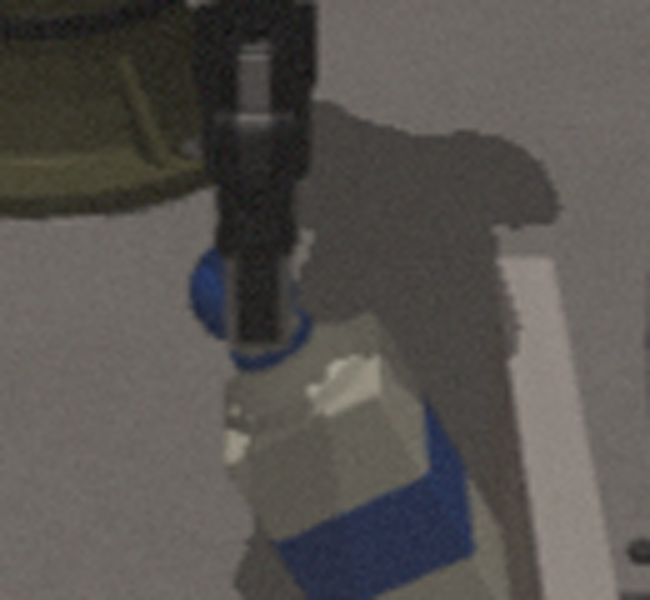

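```bash

python3 -c "
from lad import *
for nm,uv in(('wrist4',(324.5,319)),('wrist8',(324,331))):
    f=pickle.load(open(nm+'.pkl','rb'))
    c,d=ray(f,uv);R_=cv2.Rodrigues(np.array(f['rvec']))[0]
    P=c+d*.1525
    print(nm,P.round(4))
    # panel face ref: bottle base when braced: ball s=.145 at TCP y .0172 => 
f=pickle.load(open('scene8.pkl','rb'))
print(ray(f,(0,0))[0])
fw=pickle.load(open('wrist8.pkl','rb'))
# hypotheses: project ladder bottle for theta into wrist8 : ball, top face corners
n=np.array([.07,.9975,0]);px=np.array([.9975,-.07,0])
B0=np.array([.4805,-.013,.03])+n*(.0170+.0121)+px*.0 # ball when braced
for th in(50,55,60,65,70):
    a=np.radians(th);s=.145*np.cos(a)+.03*np.sin(a);h=.03*np.cos(a)+.145*np.sin(a)
    b=B0+n*(.145-s)+[0,0,h-.03]; ax=-n*np.cos(a)+np.array([0,0,1])*np.sin(a); nn=n*np.sin(a)+np.array([0,0,1])*np.cos(a)
    base=b-ax*.145
    pts=[b]+[base+ax*.1+ px*sx*.03+nn*.03 for sx in(-1,1)]+[base+px*sx*.03+nn*.03 for sx in (-1,1)]
    print(th,b.round(3),proj(fw,pts).round().tolist())
"
```

```text
wrist4 [ 0.4813 -0.0141  0.0273]
wrist8 [0.4848 0.0678 0.1413]
[1.28749722 0.03139952 0.54856239]
50 [0.485 0.045 0.13 ] [[327.0, 357.0], [268.0, 253.0], [386.0, 252.0], [281.0, 122.0], [371.0, 122.0]]
55 [0.485 0.053 0.136] [[327.0, 350.0], [266.0, 240.0], [387.0, 240.0], [282.0, 122.0], [370.0, 122.0]]
60 [0.486 0.062 0.141] [[327.0, 340.0], [265.0, 226.0], [388.0, 226.0], [283.0, 123.0], [369.0, 122.0]]
65 [0.486 0.072 0.144] [[327.0, 326.0], [265.0, 211.0], [388.0, 210.0], [284.0, 123.0], [368.0, 122.0]]
70 [0.487 0.083 0.147] [[327.0, 307.0], [264.0, 194.0], [389.0, 193.0], [284.0, 123.0], [367.0, 122.0]]
```

The ball lags the pads by about 5 mm, but the bottle is on the ladder path at about 63°. I'll continue.

Call:
jog_arm:
  moves:
    - [[0.009, 0, -0.003, -0.003, 0, -0.003, 0.025], [0.01, 0, -0.0015, 0, 0, 0, 0.025], [0.01, 0, -0.0005, 0, 0, 0, 0.025], [0, 0, 0, 0, 0, 0, 0.025]]

```text
time_s: 7.67
tool_pos: [0.4866, 0.1051, 0.1095]
eef_rot: [-179.9, 0.3, 85.8]
wrist_force: [0.5, 0.0, -0.9]
width: 0.404
```

```bash

python3 -c "
from lad import *
from rig import imaging
lad(0.001,80,85,90)
f=imaging.grab_frame('wrist');pickle.dump(f,open('wrist9.pkl','wb'));cv2.imwrite('pics/wrist9.png',f['image'][:,:,::-1]);pics('9')
"
```

```text
t 7.67 pos [0.4866 0.1051 0.1095] rot [-179.93    0.29   85.76] F [ 0.5  0.  -0.9] w 0.0345
now fwd 0.0882 up 0.1172
80 f 0.0913 u 0.1180 [0.0031, 0.0018, -0.0008] [-0.001, 0.005, -0.004]
85 f 0.1035 u 0.1171 [0.0122, -0.0, 0.0009] [-0.0, 0.0, -0.0]
90 f 0.1160 u 0.1150 [0.0125, -0.0, 0.002] [-0.0, 0.0, -0.0]
```

View pics/wrist9.png

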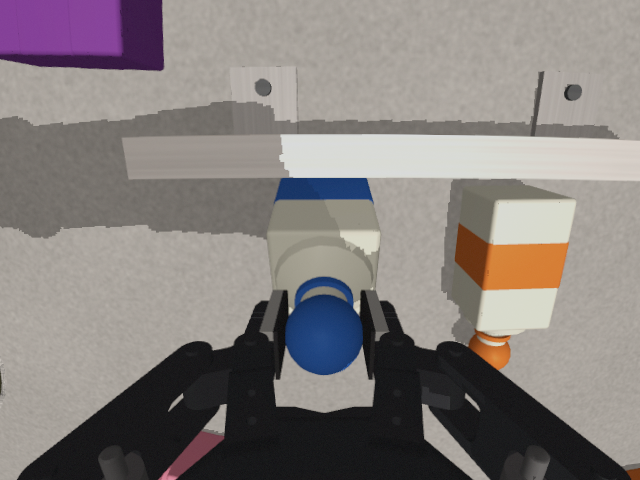

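View pics/scene9.png

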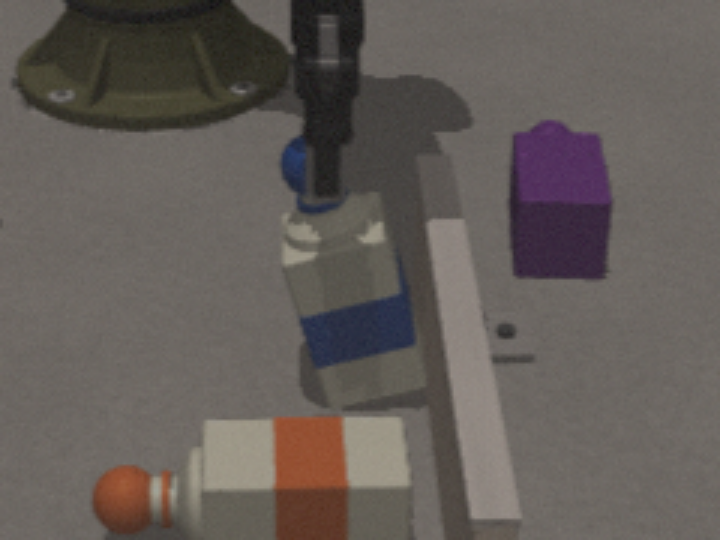

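It's at about 77° and hardly slipped any further (ball row 334). I'll take it the rest of the way over.

Call:
jog_arm:
  moves:
    - [[0.009, 0.001, 0, -0.001, 0.004, -0.003, 0.025], [0.01, 0, 0.001, 0, 0, 0, 0.025], [0.008, 0, 0.001, 0, 0, 0, 0.025], [0.004, 0, 0.001, 0, 0, 0, 0.025], [0, 0, 0, 0, 0, 0, 0.025]]

```text
time_s: 8.23
tool_pos: [0.4897, 0.1361, 0.1065]
eef_rot: [-179.9, 0.0, 85.8]
wrist_force: [0.1, -0.4, 2.2]
width: 0.409
```

```bash

python3 -c "
from lad import *
from rig import imaging
lad(0.001,90)
f=imaging.grab_frame('wrist');pickle.dump(f,open('wrist10.pkl','wb'));cv2.imwrite('pics/wrist10.png',f['image'][:,:,::-1]);pics('10')
"
```

```text
t 8.23 pos [0.4897 0.1361 0.1065] rot [-1.7995e+02  5.0000e-02  8.5770e+01] F [ 0.1 -0.4  2.2] w 0.0349
now fwd 0.1193 up 0.1142
90 f 0.1160 u 0.1150 [-0.0033, 0.0009, -0.0008] [-0.001, 0.001, -0.004]
```

View pics/wrist10.png

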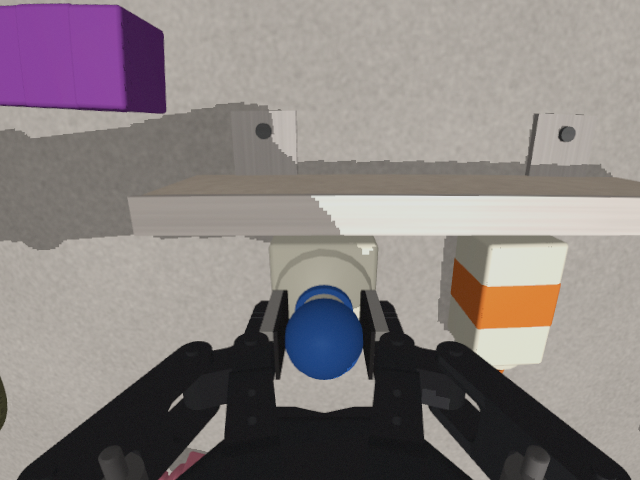

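View pics/scene10.png

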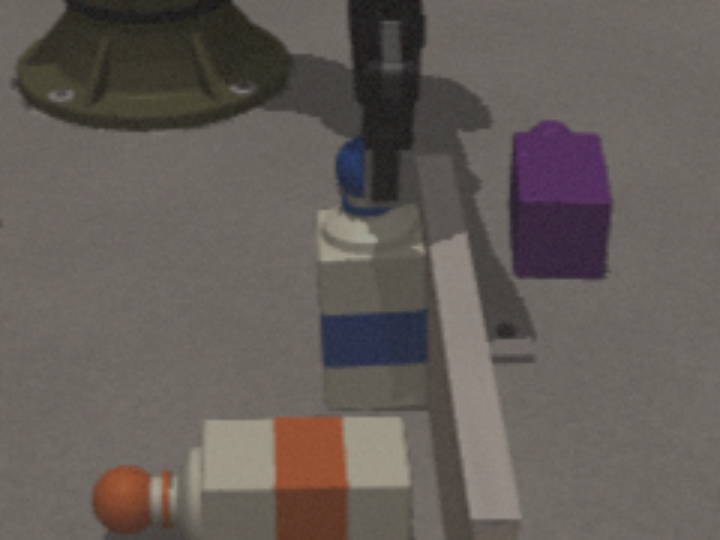

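The bottle is nearly upright against the panel. The panel must have pushed the base outward by about 30 mm along the path, so it was pressing while tilted. I'll settle it the last few millimetres and then check how upright it is.

Call:
jog_arm:
  moves:
    - [[0.003, 0, 0.001, 0, 0, 0, 0.025], [0.002, 0, 0.001, 0, 0, 0, 0.025], [0.0, 0, 0.0, 0, 0, 0, 0.025]]

```text
time_s: 8.63
tool_pos: [0.4902, 0.1395, 0.1056]
eef_rot: [-180.0, 0.0, 85.6]
wrist_force: [-0.8, 1.1, -0.1]
width: 0.399
```

```bash

python3 -c "
from lad import *
from rig import imaging
lad(0.001,90)
pics('11')
f=pickle.load(open('scene11.pkl','rb'));I=cv2.resize(f['image'][160:280,320:440,::-1],None,fx=5,fy=5,interpolation=cv2.INTER_CUBIC);cv2.imwrite('pics/scene11z.png',I)
"
```

```text
t 8.63 pos [0.4902 0.1395 0.1056] rot [-1.800e+02  1.000e-02  8.561e+01] F [-0.8  1.1 -0.1] w 0.0341
now fwd 0.1228 up 0.1133
90 f 0.1160 u 0.1150 [-0.0068, 0.0006, -0.0017] [-0.0, 0.0, -0.007]
```

View pics/scene11z.png

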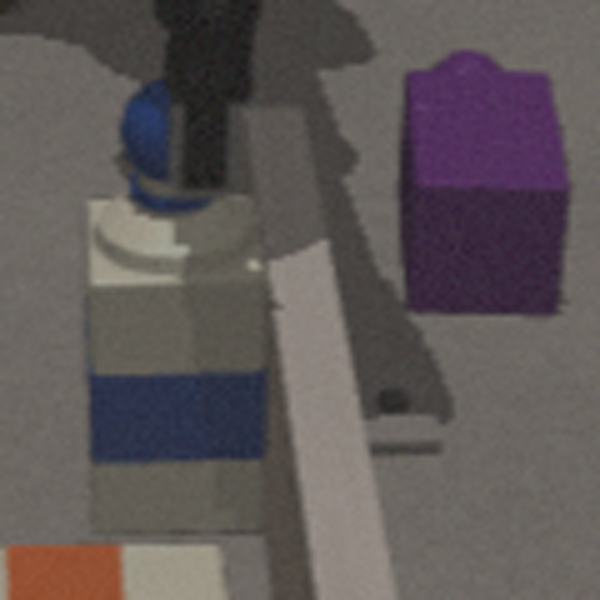

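It looks upright, with its left edge vertical (x≈90 from row 290 to 530). I'll open gently and lift away.

Call:
jog_arm:
  moves:
    - [[0, 0, 0, 0, 0, 0, 0.045], [0, 0, 0, 0, 0, 0, 0.055], [0, 0, 0, 0, 0, 0, 0.06], [0, 0, 0, 0, 0, 0, 0.06]]

```text
time_s: 9.07
tool_pos: [0.4901, 0.1376, 0.1049]
eef_rot: [-180.0, 0.1, 85.5]
wrist_force: [0.5, -0.1, 0.5]
width: 0.703
```

Call:
jog_arm:
  moves:
    - [[0, 0, -0.01, 0, 0, 0, 0.06], [0, 0, -0.02, 0, 0, 0, 0.06], [0, 0, -0.03, 0, 0, 0, 0.06], [0, 0, -0.03, 0, 0, 0, 0.06], [0, 0, -0.03, 0, 0, 0, 0.06], [-0.03, 0, -0.02, 0, 0, 0, 0.06], [-0.03, 0, 0, 0, 0, 0, 0.06], [-0.03, 0, 0, 0, 0, 0, 0.06]]

```text
time_s: 9.73
tool_pos: [0.4828, 0.051, 0.2552]
eef_rot: [-179.9, 0.2, 86.1]
wrist_force: [0.1, -0.7, -0.7]
width: 0.705
```

```bash

python3 -c "
from lad import *
from rig import imaging
lad(0.0)
pics('12')
f=imaging.grab_frame('wrist');cv2.imwrite('pics/wrist12.png',f['image'][:,:,::-1])
f=imaging.grab_frame('scene');I=cv2.resize(f['image'][130:310,250:490,::-1],None,fx=3,fy=3,interpolation=cv2.INTER_CUBIC);cv2.imwrite('pics/scene12z.png',I)
"
```

```text
t 9.73 pos [0.4828 0.051  0.2552] rot [-1.7991e+02  1.7000e-01  8.6050e+01] F [ 0.1 -0.7 -0.7] w 0.0602
now fwd 0.0340 up 0.2629
```

View pics/scene12z.png

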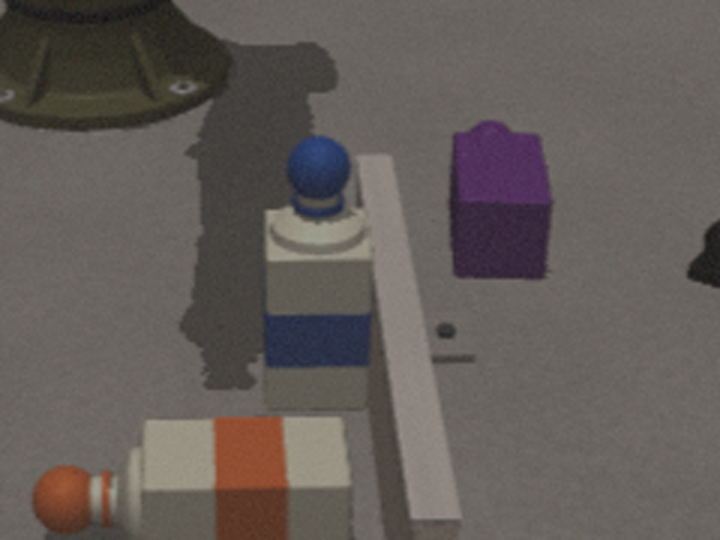

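View pics/wrist12.png

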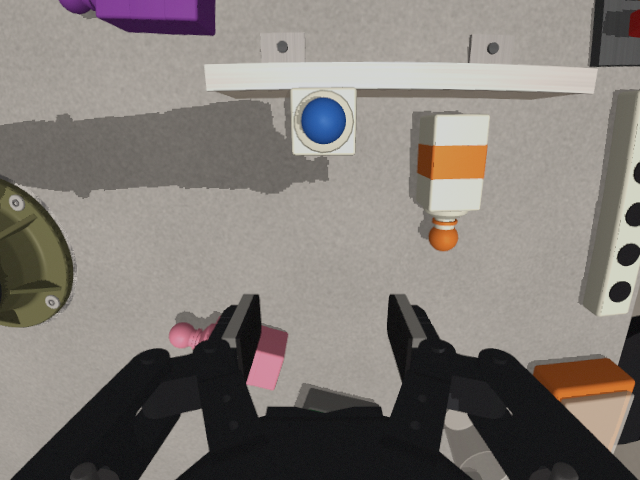

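The blue bottle stands upright, its side flush with the panel (wrist view 323,120). The orange bottle lies where it was. I'll hand it in.

```bash
python3 -c "
from rig import sign_off
print(sign_off())"
```

```text
the job is handed in; nothing more can be done
None
```

The blue-stoppered bottle now stands upright with its side against the panel, and I handed the job in at about 9.7 s of the 37 s allowed.

I pinched its stopper lightly at 20 N and pushed its foot against the panel, squaring it up by 2°. I then raised the stopper so the base slid down the panel as the bottle came up. After that I released it and backed the arm away.

**Last checks:** the scene and wrist pictures taken after release show the bottle upright and flush with the panel. The orange bottle is still lying down, with no visible change. I judged both by eye, without measuring the final tilt or gap.

**What disagreed or went wrong:**
- **Fingertip position:** the fingertips sat about 25 mm behind the reported TCP in the pictures. My first pinch therefore caught only the top of the ball, closing to 30 mm instead of about 35 mm. I gripped again lower down, at a reported TCP height of about -8 mm, with no bench contact.
- **Slip:** the ball slid about 5 mm in the pads between 45° and 63° of lift, but the bottle stayed on its path.
- **Panel contact on the way up:** I read a clear 9 N against the panel while the bottle lay flat. Once it was tilted, the readings were only 0 to 2 N, close to noise. I am inferring that it pressed on the panel because its base was pushed out along the bench as it rose.

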